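Load a board carrier under the reader head

TASK

Pick up the loose board carrier by its upright rib, lay it flat in the open loading end of the reading fixture with its board end towards the reader head, then push it along the lane under the head until it is fully home against the end stop, holding the stop's spring pin in, and leave it there. Seat it gently: feel for the stop rather than ramming it, do not knock the reader head, and leave the other things on the bench alone.

Things in the scene. Friction and masses are not known exactly. Their poses are not given: they have to be found in the camera images.
- carrier: Loose board carrier: flat aluminium plate 150 long (x) x 56 wide (y) x 8 mm thick, 0.22 to 0.45 kg. Origin: centre of the underside; x points to its nose (x = +75, corners bevelled 12 x 5 mm), z up. Tail edge at x = -75. A green circuit board lies on the nose half (tops out 11 mm above the underside); an upright grip rib stands on the tail half. Centre of mass near x = -22 mm.
- rib (a point): Middle of the top of the carrier's upright steel grip rib, at x = -45, y = 0, 32 mm above the carrier's underside. The rib is 36 long (carrier x) x 12 thick (carrier y) and stands 24 mm above the plate.
- bed: Reading fixture fixed to the bench: aluminium bed plate 110 mm wide, x = -190 to +175 mm, top (where the carrier slides) 10 mm above the origin. Origin: underside, on the lane's centre line; the carrier is pushed along +x, nose first; z up. The loading end x = -190 to -70 is open. Fully home, the carrier's origin lies somewhere between x = -13 and +27 mm, depending on how the end stop was set.
- mouth (a point): Lane's centre line at bed x = -10, on the bed plate, where the two steel guide rails (8 mm high) become parallel. From bed x = -70 to -10 they converge from a gap of 83 to 59 mm, then run parallel, 59 mm apart, to x = 52.
- shoe_spot (a point): Point of the lane at bed x = 32, under the head, where a sprung white nylon shoe in the +y rail presses the carrier against the other rail with 4 to 5 N. The push needed rises by several newtons while the nose passes bed x = 20 to 47, then stays a steady drag, 4 to 8 N in all, more if the tail is pressed down on the bed; it holds the carrier against the stop pin afterwards.
- reader: Reader head: a grey bridge across the lane, fixed to the bed (same origin and axes as the bed). It spans x = 15 to 50, y = -54 to +54 mm; its underside is 16 mm above the bed plate (5 mm over the carrier's board), its legs stand outside the rails, its top is 66 mm above the bed's origin. Delicate: not to be pushed or knocked.
- stop_mount: Foot of the end stop (origin and axes of the bed): dark bar at x = 108 to 168. A steel stop block 44 wide, 16 mm high is clamped in front, its face set by hand anywhere from x = 62 to 102: not measured. A brass pin (12 wide, 2 to 7 mm above the bed) stands 6 mm out of the face; its spring takes 0.6 N to start, 3 N to press flush, then the face is solid. Load it with 12 N at most.
- tray: Bystander, to be left alone: a grey divided parts tray 140 x 90 x 25 mm, on the other side of the fixture from the carrier. Origin: centre of its underside.
- flux: Bystander, to be left alone: a white bottle, 40 mm across, 90 mm high, upright. Origin: centre of its underside.
- spool: Bystander, to be left alone: a grey spool, 54 mm across, 42 mm high, upright. Origin: centre of its underside.
- driver: Bystander, to be left alone: a screwdriver lying on the mat, along its x axis.
- heatsink: Bystander, to be left alone: a dark finned heat sink 40 x 40 x 25 mm. Origin: centre of its underside.
- board: Bystander, to be left alone: a bare green circuit board 70 x 50 mm, 15 mm high in all, lying on the mat; it has no rib. Origin: centre of its underside.
- cup: Bystander, to be left alone: a white cup, 70 mm across, 85 mm high. Origin: centre of its underside.
Not all that is in view belongs to the job. Of the things like the carrier, leave any that is turquoise; of the rest the larger one is meant.

How it is judged:
By the outcome, as a careful person would: the job done as asked, in the order asked, and still so for the second after the job is handed in, with the robot touching nothing.
It also fails if it takes over 72 s, if anything falls off the work surface, if the arm or the gripper's body presses on something with over 40 N, if the wrist force passes 120 N, or if a joint passes its speed limit or range.

ROBOT

A 6-joint arm with a two-finger parallel gripper is mounted at the origin on the work surface. World frame = base frame: x ahead of the robot, y to its left, z up, the work surface at z = 0. Lengths are in m, angles in rad, forces in N, time in s.
With the tool pointing down it reaches from about 0.275 to 0.75 m from the base axis. Payload 10.2 kg.
Tool frame: the origin (TCP) lies midway between the tips of the shut fingers; the grasp point (between the pads) lies 19 mm behind it; y points along the fingers, x is the direction in which the jaws open and shut, and the axes are right-handed (so a half turn about y gives the same grasp; the last joint's range is limited). The gripper opens to 85 mm and grips with 20 to 120 N. Pads are 22 mm wide; open, the fingers measure 114 mm over their backs; the gripper's body (76 mm by 85 mm) begins 54 mm behind the grasp point. The pads swing forward as they close: fully open they stand 13 mm farther back than shut.
Start: joints at [-1.517, 0.313, 1.498, -0, 1.331, -0.223], TCP at [0.143, -0.505, 0.231] pointing down, gripper open.
Joint ranges: [-2.94, 2.94], [-0.97, 2.17], [0.19, 2.56], [-1.23, 4.37], [0.02, 3.11], [-2.88, 2.88]. Speed limits (rad/s): [2.39, 2.39, 3.01, 3.14, 3.14, 3.14].

INTERFACE

Orientations are given as a rotation vector (axis times angle).
In Python, from rig import * gives the robot as it stands. The module is installed in compiled form; this text tells all that it offers. Calls block until the motion is done:
- goto(position, orientation): joint-space move of the TCP to a pose.
- servo_line(position, rotation=None, v=0.15): straight line of the TCP; rotation=None keeps the orientation; v is the mean speed in m/s.
- movej(angles): joint-space move.
- gripper_to(opening): finger opening in m; the grip force is fixed at half the most; returns when the fingers have stopped.
- wait(seconds).
- ik(position, orientation): joint angles nearest the present ones, or None.
- camera(name): name is "scene" or "top" or "wrist"; returns a dict with "img" (400x640x3 uint8, red, green, blue), "depth" (400x640 float32, m along the optical axis (not along the pixel's ray), 0 where there is no reading), "camera_matrix" (3x3 intrinsics, pixels), "R" (3x3) and "t" (3): a world point X has camera coordinates R X + t. Camera axes: x right, y down, z forward; pixel columns grow to the right and rows downward; lengths in m; the calibration is good to about 2 mm. A picture is of the moment at which its call begins.
A pose or a line that the arm cannot do raises Unreachable and nothing moves.
- sign_off(): hands the job in, once; it reports no verdict.
Readings, each from a call of its own:
- current_t(): time.
- current_qpos(): joint angles.
- current_qvel(): joint speeds.
- current_tau(): joint torques, N m.
- current_tcp_pos(): TCP position.
- current_tool_rot(): TCP orientation.
- current_force(): force on the tool from outside, world axes, zero at the start.
- current_ft_torque(): the same for the moment, N m.
- current_gripper_width(): finger opening in m.
Only numpy, scipy, OpenCV 4.12 (cv2) and the standard library are available. Lean on these libraries where they do the work, as an engineer would, in place of code of your own. Each camera call takes 0.05 s, during which the arm holds its last target.

## Working session

There is one attempt and no reset: what is moved stays moved. The work goes in short steps, each a Python script; the robot and the scene stay as the last script left them, time stands still between calls to the robot, and variables do not carry over. Pictures are saved under pics/ and viewed, and the job is handed in when it is done.

```bash
mkdir -p pics
cat > h.py <<'E'
from rig import *
import numpy as np, cv2
def snap(n,tag):
    c=camera(n); cv2.imwrite(f'pics/{tag}.png',c['img'][:,:,::-1]); np.savez(f'pics/{tag}.npz',**c); return c
def load(tag): return np.load(f'pics/{tag}.npz')
def px(c,u,v,z=None):
    K=c['camera_matrix'];R=c['R'];t=c['t']
    r=np.linalg.inv(K)@np.array([u,v,1.])
    if z is None:
        d=c['depth'][int(round(v)),int(round(u))]; return R.T@(r*d-t)
    o=-R.T@t; w=R.T@r; return o+w*(z-o[2])/w[2]
def proj(c,X):
    p=c['camera_matrix']@(c['R']@np.asarray(X)+c['t']); return p[:2]/p[2]
def crop(tag,u0,v0,u1,v1,s,out):
    i=cv2.imread(f'pics/{tag}.png')[v0:v1,u0:u1]; cv2.imwrite(f'pics/{out}.png',cv2.resize(i,None,fx=s,fy=s,interpolation=cv2.INTER_CUBIC))
E
python3 - <<'E'
from h import *
for n in ("scene","top"): snap(n,n+"0")
print(current_t(),current_force(),current_tool_rot(),current_gripper_width())
E
```

```text
0.1 [-0.09161782  0.0769537   0.02494668] [-1.3266059   1.00336771 -1.00216476] 0.08517452962394496
```

View pics/scene0.png

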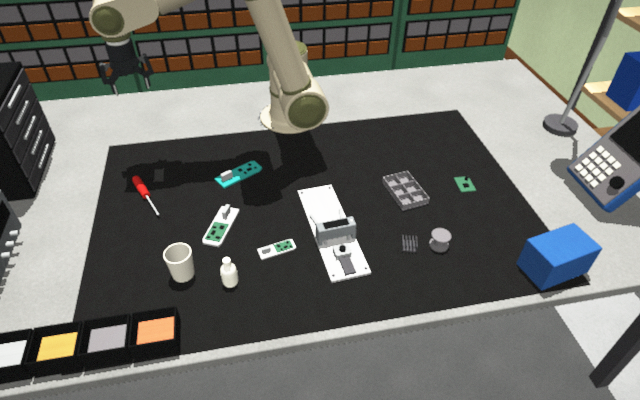

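View pics/top0.png

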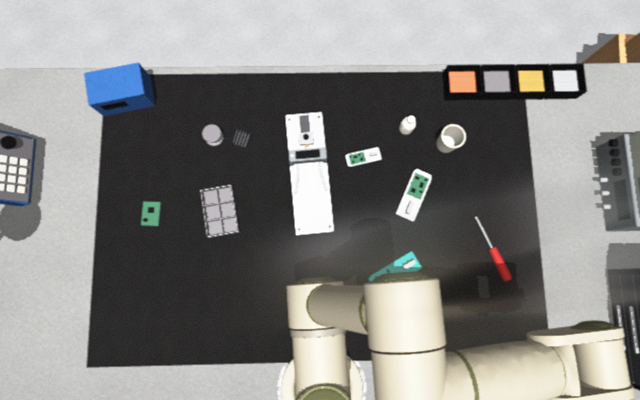

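The top view shows three candidates:
- turquoise carrier at (405,263), excluded
- large silver carrier at (414,195)
- small silver carrier at (363,157), the decoy

The bare board at (150,213) has no rib. I choose (414,195) and check it in a close crop.

Run:
```python
from h import *
crop("top0",340,130,450,230,7,"c1"); crop("top0",270,100,350,245,4,"c2")
c=load("top0")
print(c['camera_matrix'],c['R'],c['t'])
for u,v in [(414,195),(420,178),(407,209),(363,157),(310,200),(308,155),(305,135)]: print(u,v,px(c,u,v).round(4))
```

```text
[[474.45841894   0.         321.80055858]
 [  0.         474.45841894 191.50138489]
 [  0.           0.           1.        ]] [[-0.01818587 -0.9996409   0.01968083]
 [-0.98449626  0.01446875 -0.17480783]
 [ 0.1744603  -0.02255474 -0.98440585]] [3.61344214e-04 5.45676090e-01 1.31665894e+00]
414 195 [ 0.5381 -0.2832  0.008 ]
420 178 [ 0.5888 -0.3032  0.011 ]
407 209 [ 0.4938 -0.2561  0.0283]
363 157 [ 0.6558 -0.1351  0.0097]
310 200 [0.5278 0.0258 0.0076]
308 155 [0.6486 0.0295 0.0697]
305 135 [0.7175 0.0378 0.0393]
```

View pics/c1.png

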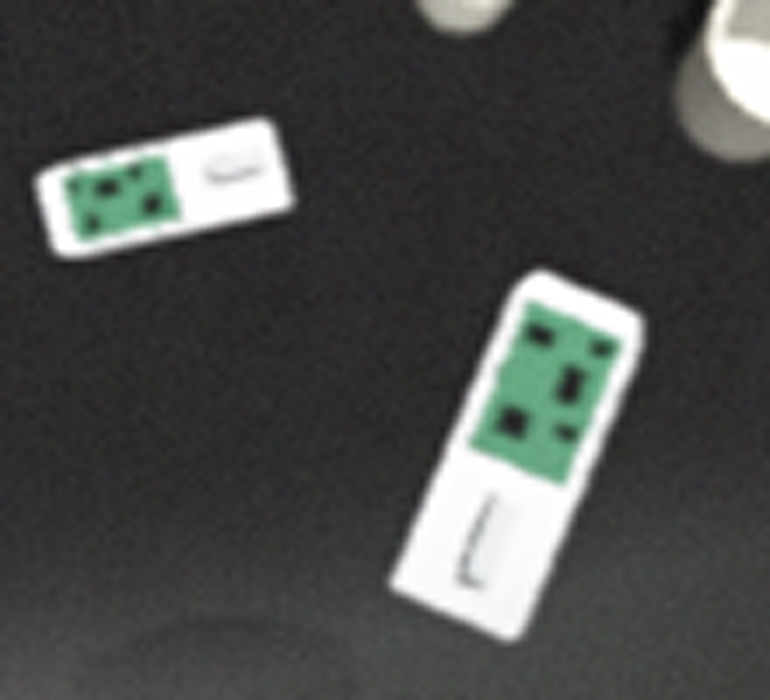

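View pics/c2.png

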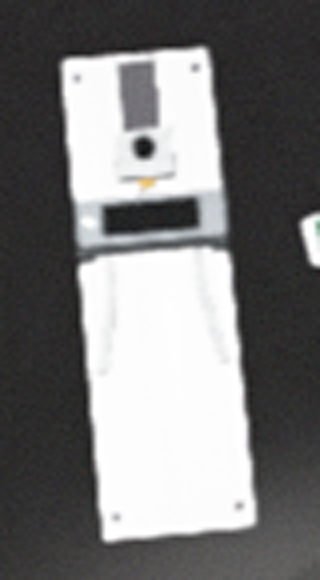

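The crop shows the large silver carrier with its green board at the upper right and a rib on the lower-left half, crop (485,540). The bed's loading end is at the bottom of the second crop, and the brass pin is at (147,183) there. Next I measure poses.

Run:
```python
from h import *
c=load("top0")
# carrier by mask
im=c['img'].astype(int)
m=np.zeros((400,640),np.uint8); m[160:225,390:440]=1
g=(im.max(2)>75).astype(np.uint8)&m
n,l,s,_=cv2.connectedComponentsWithStats(g); k=1+np.argmax(s[1:,4]); print(s[k])
ct=cv2.findContours((l==k).astype(np.uint8),cv2.RETR_EXTERNAL,cv2.CHAIN_APPROX_NONE)[0][0][:,0]
W=np.array([px(c,u,v,0.006)[:2] for u,v in ct],np.float32)
print(cv2.minAreaRect(W))
# hand corners
def P(x,y,z,o=(340,130),s=7.): return px(c,o[0]+(x+.5)/s-.5,o[1]+(y+.5)/s-.5,z)[:2]
T1,T2=P(390,585,.008),P(518,640,.008)
print("tail",T1,T2,np.linalg.norm(T1-T2))
N1,N2=P(535,268,.008),P(645,318,.008);print("nose-ish",N1,N2)
Q=lambda x,y:P(x,y,.010,(270,100),4.)
nr,nl,fl,fr=Q(255,525),Q(103,542),Q(62,58),Q(208,47)
print("bed nr nl fl fr",nr,nl,fl,fr, [np.linalg.norm(a-b) for a,b in ((nr,nl),(fl,fr),(nr,fr),(nl,fl))])
a=(nr+nl)/2;b=(fl+fr)/2;d=(b-a)/np.linalg.norm(b-a);print("yaw",np.degrees(np.arctan2(d[1],d[0])),"origin",a+.190*d, b-.175*d)
```

```text
[ 395  168   37   57 1111]
((0.5353645086288452, -0.2814958691596985), (0.0647977814078331, 0.1703403741121292), 65.4990234375)
tail [ 0.48475158 -0.22496916] [ 0.46064154 -0.27786252] 0.05812918402568442
nose-ish [ 0.62059985 -0.29353045] [ 0.59804965 -0.3396191 ]
bed nr nl fl fr [ 0.43525459 -0.04112699] [0.42469894 0.06968353] [0.79295716 0.09771247] [ 0.80047344 -0.01346866] [np.float64(0.11131213454543792), np.float64(0.11143490105860439), np.float64(0.3662646461157394), np.float64(0.36932334743785855)]
yaw 4.341698295690856 origin [0.61943152 0.02866211] [0.6222175  0.02887363]
```

```bash
cat >> h.py <<'E'
from scipy.spatial.transform import Rotation as Rn
def ori(yaw_deg,flip=1):
    # tool y down, tool x along +-(body y) for a body of given yaw
    a=np.radians(yaw_deg); x=flip*np.array([-np.sin(a),np.cos(a),0]); y=np.array([0,0,-1.]); z=np.cross(x,y)
    return Rn.from_matrix(np.c_[x,y,z]).as_rotvec()
E
python3 - <<'E'
from h import *
for f in (1,-1):
  for y,p in ((-24.5,[.500,-.264,.14]),(4.3,[.46,.016,.14]),(4.3,[.60,.027,.02])):
    print(f,y,ik(p,ori(y,f)))
print(Rn.from_rotvec(current_tool_rot()).as_matrix().round(2))
E
```

```text
1 -24.5 [-6.92963618e-01  4.84475015e-01  1.49682648e+00 -4.44089210e-16
  1.16029116e+00 -1.83615428e+00]
1 4.3 [-2.20673611e-01  2.72046297e-01  1.81079833e+00 -4.44089210e-16
  1.05874802e+00 -1.86651910e+00]
1 4.3 [-1.49898684e-01  7.08210664e-01  1.47151624e+00 -4.44089210e-16
  9.61865745e-01 -1.79574417e+00]
-1 -24.5 [-6.92963618e-01  4.84475015e-01  1.49682648e+00 -4.44089210e-16
  1.16029116e+00  1.30543838e+00]
-1 4.3 [-0.22067361  0.2720463   1.81079833  0.          1.05874802  1.27507356]
-1 4.3 [-0.14989868  0.70821066  1.47151624  0.          0.96186575  1.34584848]
[[ 0.27 -0.    0.96]
 [-0.96  0.    0.27]
 [-0.   -1.    0.  ]]
```

Run:
```python
from h import *
goto([.500,-.264,.17],ori(-24.5,-1)); print(current_t(),current_force())
c=snap("wrist","w1"); snap("top","top1")
print(proj(c,[.500,-.264,.032]))
```

```text
1.7 [0.79897184 0.95086872 0.11826912]
[318.48073494 188.64344594]
```

View pics/w1.png

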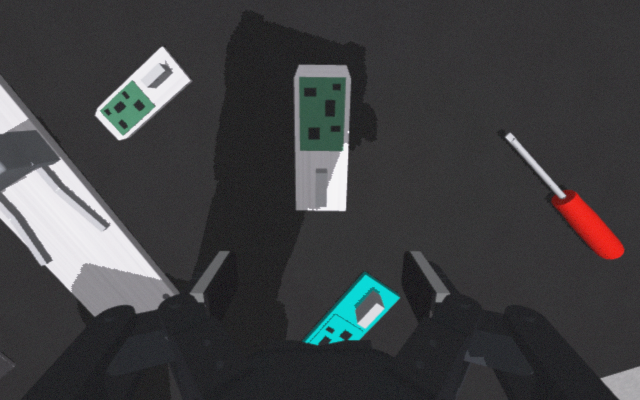

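The wrist view shows the carrier upright in the image: nose at the top (322,66), tail at y≈210, rib around (321,180). Next is a crop for exact pixels.

Run:
```python
from h import *
crop("w1",280,55,365,220,3.6,"w1c")
c=load("w1")
for p in [(321,172),(321,185),(321,205),(300,190),(322,72)]: print(p,px(c,*p).round(4))
print(current_force(),current_tcp_pos())
```

```text
(321, 172) [ 0.5141 -0.2733  0.0291]
(321, 185) [ 0.5029 -0.2682  0.0341]
(321, 205) [ 0.4836 -0.2593  0.0343]
(300, 190) [ 0.5017 -0.2423  0.0104]
(322, 72) [ 0.6005 -0.3139  0.0106]
[-0.74003594 -0.04257818 -0.16005782] [ 0.49962517 -0.26477539  0.17011838]
```

View pics/w1c.png

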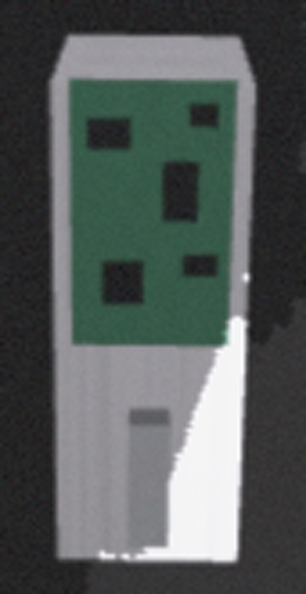

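Run:
```python
from h import *
c=load("w1")
P=lambda x,y,z:px(c,280+(x+.5)/3.6-.5,55+(y+.5)/3.6-.5,z)
f,b=P(149,425,.032),P(149,547,.032);print("rib f b",f,b,np.linalg.norm(f-b),"mid",(f+b)/2)
L,R=P(129,485,.032),P(169,485,.032);print("rib thick",np.linalg.norm(L-R),(L+R)/2)
t1,t2=P(58,558,.008),P(238,558,.008);n1,n2=P(66,36,.008),P(242,36,.008)
print("tail w",np.linalg.norm(t1-t2),"nose",np.linalg.norm(n1-n2),"len",np.linalg.norm((t1+t2)/2-(n1+n2)/2))
d=(n1+n2-t1-t2)[:2];print("yaw",np.degrees(np.arctan2(d[1],d[0])))
e=(t2-t1)[:2];print("yaw tail",np.degrees(np.arctan2(e[1],e[0]))+90)
e=(f-b)[:2];print("yaw rib",np.degrees(np.arctan2(e[1],e[0])))
d/=np.linalg.norm(d);print("rib pred",(t1+t2)[:2]/2+.030*d)
# bed from wrist
```

```text
rib f b [ 0.51404653 -0.2732604   0.032     ] [ 0.4812455  -0.25832583  0.032     ] 0.036040935361135805 mid [ 0.49764601 -0.26579311  0.032     ]
rib thick 0.011383442492846955 [ 0.49822075 -0.26605501  0.032     ]
tail w 0.05687725912713338 nose 0.04780606892300411 len 0.15040673693106288
yaw -25.117405427750093
yaw tail -24.616532415480464
yaw rib -24.480161171751547
rib pred [ 0.49761193 -0.2659948 ]
```

Run:
```python
from h import *
o=ori(-24.7,-1)
servo_line([.4977,-.2659,.06],o,v=.15)
servo_line([.4977,-.2659,.0125],v=.06); print(current_t(),current_force(),current_tcp_pos())
snap("wrist","w2")
gripper_to(0.0); print(current_t(),current_gripper_width(),current_force())
servo_line([.4977,-.2659,.10],v=.12); wait(.3)
print(current_t(),current_gripper_width(),current_force(),current_ft_torque()); snap("wrist","w3"); snap("scene","s3")
```

```text
3.625 [-0.17156338  0.68853617 -0.25388503] [ 0.49791722 -0.26604457  0.01281056]
4.3417 0.01074837034170089 [-0.44952276  1.31638882  2.51315321]
5.525 0.010386616368956297 [ 0.44765616  0.10318906 -4.48936485] [-0.02477185  0.01764367 -0.04841759]
```

View pics/w3.png

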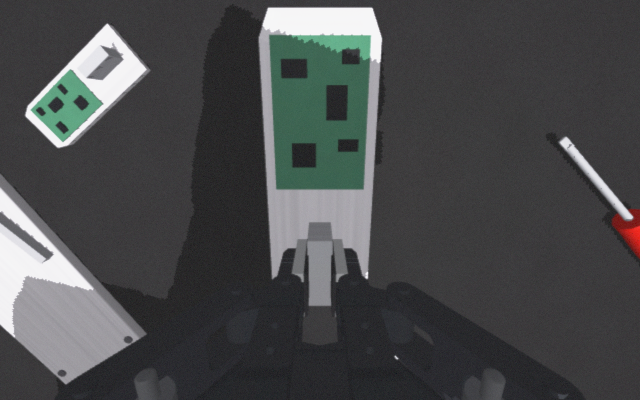

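Grip is good: the rib is centred between the pads at (320,265) and the weight is about 4.5 N. Next I look at the fixture from the side with the carrier out of the way.

Run:
```python
from h import *
servo_line([.4977,-.2659,.15],v=.2)
goto([.44,-.14,.27],ori(4.3,-1)); wait(.3)
snap("wrist","w4"); snap("top","top4"); print(current_t(),current_force())
```

```text
7.1833 [ 7.33597671e-01  1.87070198e-03 -3.36861333e+00]
```

View pics/w4.png

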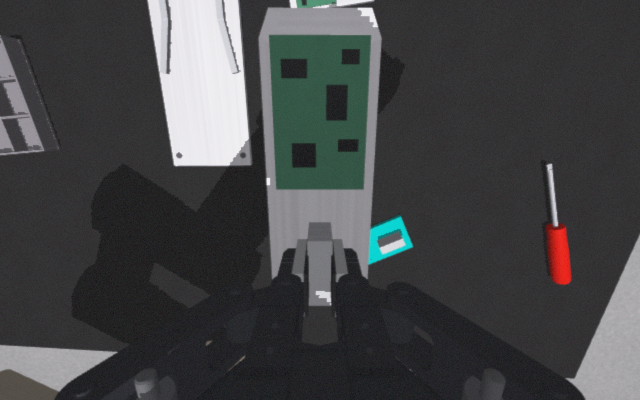

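View pics/top4.png

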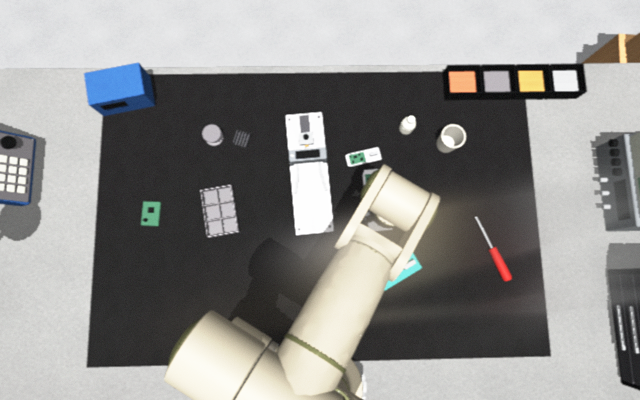

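Run:
```python
from h import *
crop("w4",140,0,265,180,4,"w4c")
```

```text
(no output)
```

View pics/w4c.png

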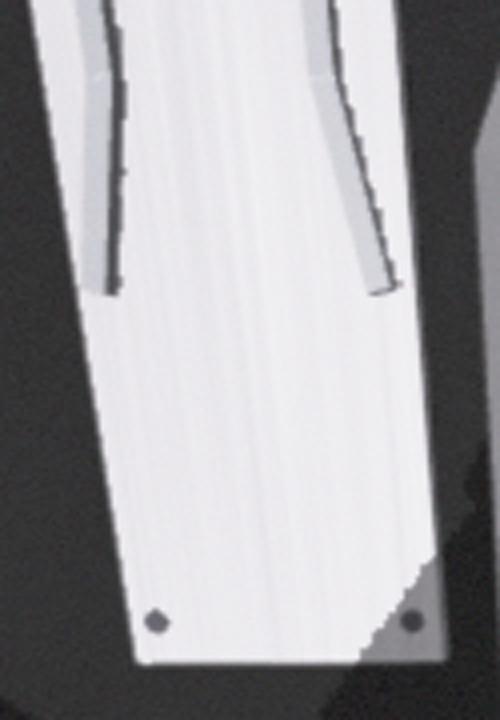

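Run:
```python
from h import *
c=load("w4")
P=lambda x,y,z:px(c,140+(x+.5)/4-.5,0+(y+.5)/4-.5,z)[:2]
nl,nr=P(137,663,.010),P(446,661,.010); fl,fr=P(32,2,.010),P(396,2,.010)
ang=lambda a,b:np.degrees(np.arctan2(*(b-a)[::-1]))
print("near",nl,nr,np.linalg.norm(nl-nr),"yaws",ang(nl,fl),ang(nr,fr),ang(nr,nl)-90)
ml,sl=P(112,78,.018),P(105,293,.018); mr,sr=P(310,78,.018),P(368,294,.018)
mlb,slb=P(124,80,.010),P(118,294,.010)
print("gap mouth",np.linalg.norm(ml-mr),np.linalg.norm(mlb-mr),"start",np.linalg.norm(sl-sr),np.linalg.norm(slb-sr))
print("mouth mid",(ml+mr)/2,"start mid",(sl+sr)/2,"yaw",ang((sl+sr)/2,(ml+mr)/2), "near mid",(nl+nr)/2)
yaw=np.radians(4.3);d=np.array([np.cos(yaw),np.sin(yaw)])
for n,p,x in (("mouth",(ml+mr)/2,-.01),("start",(sl+sr)/2,-.07),("near",(nl+nr)/2,-.19)): print(n,p-x*d)
# top camera, screws/edges by mask fit
c=load("top0"); im=c['img'].astype(int)
g=np.zeros((400,640),np.uint8); sub=im.min(2)[105:245,270:350]>110; g[105:245,270:350]=sub
L=[];R=[]
for v in range(168,232):
    r=np.where(g[v])[0]; L.append(px(c,r[0]-.5,v,.010)[:2]); R.append(px(c,r[-1]+.5,v,.010)[:2])
for E_ in (L,R):
    E_=np.array(E_); k=np.polyfit(E_[:,0],E_[:,1],1); print("edge yaw",np.degrees(np.arctan(k[0])),"y at x=.45",np.polyval(k,.45), "y at .6",np.polyval(k,.6))
```

```text
near [0.42558359 0.0669636 ] [ 0.43435619 -0.04312096] 0.11043354768209653 yaws 4.281084226960246 4.30984437366093 4.556256172156878
gap mouth 0.0598618990888575 0.059994626236067265 start 0.08368377757556011 0.08348463098185419
mouth mid [0.60937487 0.02596027] start mid [0.54964969 0.02159328] yaw 4.181912351204769 near mid [0.42996989 0.01192132]
mouth [0.61934672 0.02671005]
start [0.61945265 0.02684179]
near [0.61943507 0.02616727]
edge yaw 4.488425066294247 y at x=.45 0.07347869272587407 y at .6 0.08525345843216606
edge yaw 4.728085928548082 y at x=.45 -0.04223311654806869 y at .6 -0.02982684290286542
```

```bash
cat >> h.py <<'E'
YAW=4.35; BO=np.array([.6194,.0266])
bd=np.array([np.cos(np.radians(YAW)),np.sin(np.radians(YAW))]); bn=np.array([-bd[1],bd[0]])
def bed(x,y,z): return np.r_[BO+bd*x+bn*y,z]
def tobed(p): q=np.asarray(p)[:2]-BO; return np.array([q@bd,q@bn])
def fb(n=6):
    F=[]
    for _ in range(n): F.append(current_force()); wait(.01)
    F=np.mean(F,0); return np.array([F[:2]@bd,F[:2]@bn,F[2]])
E
python3 - <<'E'
from h import *
o=ori(YAW,-1)
goto(bed(-.165,0,.12),o)
servo_line(bed(-.165,0,.030),v=.12); wait(.2)
f0=fb(); print(current_t(),f0,current_ft_torque()); z=.030
while z>.019:
    z-=.0006; servo_line(bed(-.165,0,z),v=.02); f=fb(3)
    if f[2]-f0[2]>2.5: break
print(current_t(),z,current_tcp_pos(),fb(),current_ft_torque()); snap("wrist","w5"); snap("scene","s5")
E
```

```text
9.2 [-0.0799972   0.18657367 -4.21361051] [0.03213197 0.1356314  0.05782094]
12.775 0.0222 [0.45495539 0.01406799 0.02267245] [-3.27342565  0.57436759  5.88630236] [0.09107463 0.51206777 0.00995826]
```

View pics/w5.png

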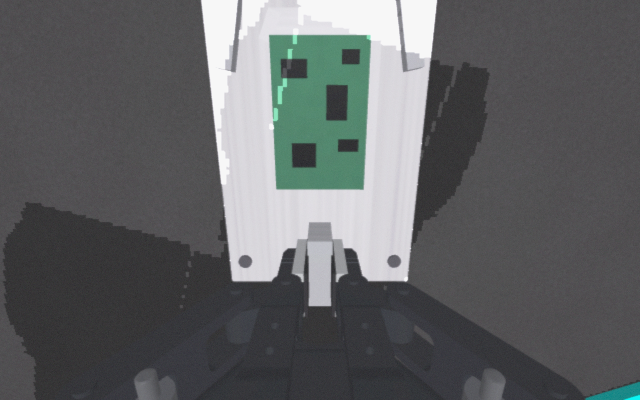

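View pics/s5.png

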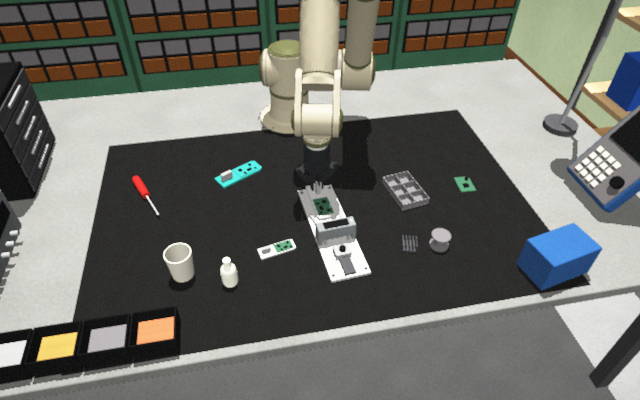

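The carrier is on the bed and centred: bed screws at (245,261) and (394,261), board centre at 320, rail ends at (235,70) and (404,70). I release to let it settle flat, then regrip and measure the stop roughly.

Run:
```python
from h import *
c=load("top0")
P=lambda x,y,z:px(c,270+(x+.5)/4-.5,100+(y+.5)/4-.5,z)[:2]
print("pin tip",tobed(P(147,188,.015)),"face top edge",tobed(P(147,178,.026)))
gripper_to(.035); wait(.2); f0=fb(10); print("free",f0,current_ft_torque(),current_t()); snap("wrist","w6")
servo_line(bed(-.165,0,.0228),v=.02)
gripper_to(0.0); wait(.2); print(current_t(),current_gripper_width(),fb(10),current_ft_torque(),current_tcp_pos(),tobed(current_tcp_pos()))
```

```text
pin tip [0.06964554 0.00247761] face top edge [0.07425247 0.00193312]
free [-0.15412641 -0.12966056  0.03605117] [ 0.04337066  0.04279773 -0.08563545] 13.5667
14.4 0.010737286035052723 [-1.78586121 -0.48593147  5.25733657] [-0.05469918  0.27093701 -0.05203376] [0.45494306 0.01404008 0.02298039] [-1.64935851e-01 -4.98556114e-05]
```

View pics/w6.png

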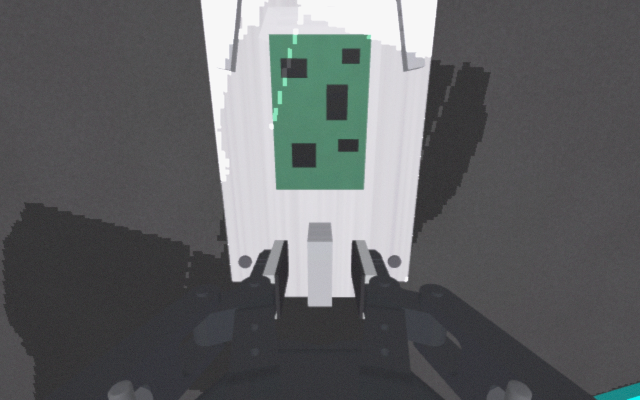

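Run:
```python
from h import *
z=.0228
for _ in range(5):
    f=fb(6)
    if f[2]<1.0: break
    z+=.0002; servo_line(bed(-.165,0,z),v=.02)
print(z,fb(),current_t())
servo_line(bed(-.145,0,z),v=.05); print(fb(),current_t())
servo_line(bed(-.132,0,z),v=.05); print(fb(),current_ft_torque(),current_t(),tobed(current_tcp_pos())); snap("wrist","w7")
```

```text
0.0232 [ 0.77826158 -0.47995455 -2.96956041] 15.1833
[ 0.20347543 -0.09327621 -3.38507285] 15.7833
[ 0.53264969  0.12894    -3.52410693] [0.00500873 0.02303285 0.03109343] 16.2417 [-1.31995803e-01  4.94422485e-05]
```

View pics/w7.png

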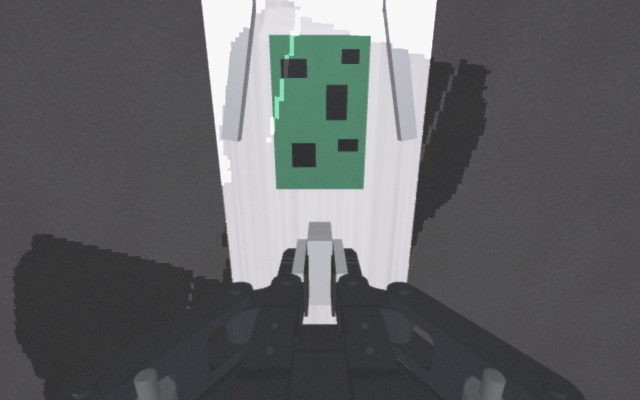

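```bash
cat > push.py <<'E'
from h import *
import json
def push(x,y,z,yaw,xe,step,v,fxmax,dz=True):
    while x<xe-1e-6:
        x=min(x+step,xe); servo_line(bed(x,y,z),ori(yaw,-1),v=v); f=fb(4); m=current_ft_torque()
        print(f"x {x*1e3:.1f} y {y*1e3:.2f} z {z*1e3:.2f} yaw {yaw:.2f} F {f.round(1)} Mz {m[2]:.2f} t {current_t():.1f}")
        if f[0]<-fxmax: print("STOP Fx"); break
        if abs(f[1])>1.2: y+=np.clip(f[1]*5e-5,-3e-4,3e-4)
        if f[2]>2: z+=1e-4
        if f[2]<-3.6: z-=1e-4
    json.dump([x,y,z,yaw],open('st.json','w')); return x,y,z,yaw
E
python3 - <<'E'
from push import *
push(-.132,0,.0231,YAW,-.105,.004,.04,8)
E
```

```text
x -128.0 y 0.00 z 23.10 yaw 4.35 F [ 0.2 -0.1 -3.5] Mz 0.02 t 16.6
x -124.0 y 0.00 z 23.10 yaw 4.35 F [ 0.5 -0.1 -3.3] Mz -0.02 t 16.9
x -120.0 y 0.00 z 23.10 yaw 4.35 F [ 0.8  0.3 -3.5] Mz -0.01 t 17.1
x -116.0 y 0.00 z 23.10 yaw 4.35 F [ 0.8  0.3 -3.3] Mz -0.00 t 17.4
x -112.0 y 0.00 z 23.10 yaw 4.35 F [ 0.7 -0.1 -3.2] Mz -0.01 t 17.7
x -108.0 y 0.00 z 23.10 yaw 4.35 F [ 0.7 -0.  -2.9] Mz -0.04 t 18.0
x -105.0 y 0.00 z 23.10 yaw 4.35 F [ 0.6 -0.3 -3.6] Mz -0.11 t 18.3
```

Run:
```python
from push import *
x,y,z,w=json.load(open('st.json'))
push(x,y,z,w,-.068,.0025,.03,13)
snap("wrist","w8")
```

```text
x -102.5 y 0.00 z 23.10 yaw 4.35 F [ 0.2 -0.1 -3.5] Mz 0.03 t 18.6
x -100.0 y 0.00 z 23.10 yaw 4.35 F [ 0.  -0.1 -3.8] Mz 0.03 t 18.8
x -97.5 y 0.00 z 23.00 yaw 4.35 F [ 0.3  0.1 -3.2] Mz 0.01 t 19.1
x -95.0 y 0.00 z 23.00 yaw 4.35 F [ 0.7  0.1 -2.2] Mz -0.00 t 19.4
x -92.5 y 0.00 z 23.00 yaw 4.35 F [ 0.9  0.4 -2.5] Mz -0.02 t 19.7
x -90.0 y 0.00 z 23.00 yaw 4.35 F [ 0.6  0.3 -2.3] Mz 0.01 t 20.0
x -87.5 y 0.00 z 23.00 yaw 4.35 F [ 0.8  0.2 -2.3] Mz 0.03 t 20.3
x -85.0 y 0.00 z 23.00 yaw 4.35 F [ 0.3 -0.2 -2.1] Mz 0.04 t 20.5
x -82.5 y 0.00 z 23.00 yaw 4.35 F [-5.4 -1.1  2.8] Mz -0.07 t 20.8
x -80.0 y 0.00 z 23.10 yaw 4.35 F [-8.4 -2.1  3.7] Mz -0.16 t 21.1
x -77.5 y -0.11 z 23.20 yaw 4.35 F [-4.7 -3.1 -0. ] Mz -0.28 t 21.4
x -75.0 y -0.26 z 23.20 yaw 4.35 F [-5.  -2.5  1. ] Mz -0.23 t 21.7
x -72.5 y -0.38 z 23.20 yaw 4.35 F [-5.8 -2.5  1. ] Mz -0.18 t 22.0
x -70.0 y -0.51 z 23.20 yaw 4.35 F [-6.4 -2.3  1.4] Mz -0.17 t 22.2
x -68.0 y -0.63 z 23.20 yaw 4.35 F [-7.1 -2.2  1.9] Mz -0.18 t 22.5
```

View pics/w8.png

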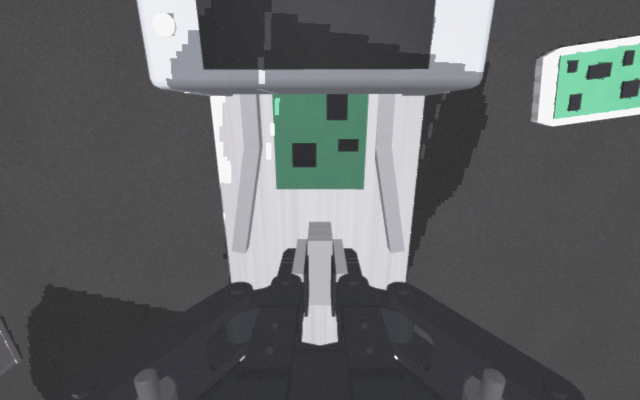

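Run:
```python
from push import *
x,y,z,w=json.load(open('st.json')); z+=5e-5
x,y,z,w=push(x,y,z,w,-.054,.001,.02,10)
```

```text
x -67.0 y -0.74 z 23.25 yaw 4.35 F [-7.6 -1.9  2.8] Mz -0.11 t 22.9
x -66.0 y -0.83 z 23.35 yaw 4.35 F [-7.6 -1.5  2.3] Mz -0.08 t 23.1
x -65.0 y -0.90 z 23.45 yaw 4.35 F [-7.  -1.3  0.8] Mz -0.14 t 23.4
x -64.0 y -0.97 z 23.45 yaw 4.35 F [-7.3 -0.9  1.6] Mz -0.04 t 23.7
x -63.0 y -0.97 z 23.45 yaw 4.35 F [-6.9 -1.2  0.9] Mz -0.06 t 24.0
x -62.0 y -1.03 z 23.45 yaw 4.35 F [-8.  -0.7  1.6] Mz -0.08 t 24.3
x -61.0 y -1.03 z 23.45 yaw 4.35 F [-7.9 -1.   1.4] Mz -0.10 t 24.6
x -60.0 y -1.03 z 23.45 yaw 4.35 F [-7.9 -0.8  1. ] Mz -0.05 t 24.8
x -59.0 y -1.03 z 23.45 yaw 4.35 F [-7.2 -1.4  1.4] Mz -0.09 t 25.1
x -58.0 y -1.10 z 23.45 yaw 4.35 F [-8.  -1.1  1. ] Mz -0.03 t 25.4
x -57.0 y -1.10 z 23.45 yaw 4.35 F [-7.5 -1.   1.4] Mz -0.03 t 25.7
x -56.0 y -1.10 z 23.45 yaw 4.35 F [-7.5 -1.   1.2] Mz 0.04 t 26.0
x -55.0 y -1.10 z 23.45 yaw 4.35 F [-8.1 -0.5  1.8] Mz -0.02 t 26.3
x -54.0 y -1.10 z 23.45 yaw 4.35 F [-7.5 -0.4  1.3] Mz 0.01 t 26.5
```

```bash
cat > fine.py <<'E'
from push import *
x,y,z,w=json.load(open('st.json'))
hist=[]
while x<-.030:
    x+=.0003; servo_line(bed(x,y,z),v=.01); f=fb(4); hist.append(f[0])
    print(f"{x*1e3:.1f} act {tobed(current_tcp_pos())[0]*1e3:.2f} F {f.round(1)} t {current_t():.1f}")
    b=np.median(hist[-9:-2]) if len(hist)>5 else -7.7
    if f[0]-b<-3.5 or f[0]<-13.5: print("SOLID? base",b); break
    if current_t()>48: break
json.dump([x,y,z,w],open('st.json','w'))
E
python3 fine.py
```

```text
-53.7 act -55.01 F [-7.8 -0.9  1.9] t 26.8
-53.4 act -54.79 F [-8.4 -0.9  2.7] t 27.1
-53.1 act -54.48 F [-8.6 -1.1  2.4] t 27.4
-52.8 act -54.16 F [-8.9 -1.5  2.4] t 27.7
-52.5 act -53.86 F [-8.7 -0.7  1.7] t 28.0
-52.2 act -53.54 F [-7.8 -1.   1.7] t 28.2
-51.9 act -53.21 F [-8.2 -1.2  1.2] t 28.5
-51.6 act -52.96 F [-8.2 -1.4  1.4] t 28.8
-51.3 act -52.69 F [-8.6 -1.1  1.9] t 29.1
-51.0 act -52.34 F [-7.9 -0.4  2.1] t 29.4
-50.7 act -52.06 F [-8.  -0.7  1.8] t 29.7
-50.4 act -51.90 F [-9.  -1.   2.5] t 29.9
-50.1 act -51.65 F [-10.3  -1.3   3.2] t 30.2
-49.8 act -51.41 F [-9.7 -1.1  2.7] t 30.5
-49.5 act -51.10 F [-10.2  -0.9   3.2] t 30.8
-49.2 act -50.86 F [-9.8 -1.5  3.4] t 31.1
-48.9 act -50.54 F [-10.5  -1.3   3.5] t 31.4
-48.6 act -50.29 F [-10.8  -1.4   3.3] t 31.6
-48.3 act -50.02 F [-10.6  -1.1   3.6] t 31.9
-48.0 act -49.75 F [-10.6  -1.4   3.5] t 32.2
-47.7 act -49.45 F [-11.   -1.3   3.7] t 32.5
-47.4 act -49.19 F [-11.4  -1.    3.9] t 32.8
-47.1 act -48.94 F [-11.4  -0.8   4.4] t 33.1
-46.8 act -48.66 F [-11.5  -1.8   4.6] t 33.3
-46.5 act -48.42 F [-11.9  -1.5   4.2] t 33.6
-46.2 act -48.09 F [-11.4  -1.1   4.1] t 33.9
-45.9 act -47.86 F [-12.3  -1.7   4.6] t 34.2
-45.6 act -47.54 F [-12.   -0.8   4.6] t 34.5
-45.3 act -47.33 F [-12.9  -1.6   5.2] t 34.8
-45.0 act -46.98 F [-12.5  -1.5   4.7] t 35.0
-44.7 act -46.76 F [-12.8  -1.5   5.1] t 35.3
-44.4 act -46.44 F [-12.5  -1.2   5.3] t 35.6
-44.1 act -46.20 F [-13.   -1.6   5.6] t 35.9
-43.8 act -46.07 F [-13.8  -1.8   5.9] t 36.2
SOLID? base -12.451936829726757
```

Pin contact came at TCP x ≈ -52.0, and it has now travelled 5.9 mm of 6. The last step shows the force stiffening, so I take two or three smaller steps to confirm the solid face.

Run:
```python
from push import *
x,y,z,w=json.load(open('st.json'))
for _ in range(4):
    x+=.0002; servo_line(bed(x,y,z),v=.01); f=fb(6)
    print(f"{x*1e3:.1f} act {tobed(current_tcp_pos())[0]*1e3:.2f} F {f.round(1)} t {current_t():.1f}")
    if f[0]<-15.8: break
json.dump([x,y,z,w],open('st.json','w'))
```

```text
-43.6 act -46.08 F [-15.2  -1.7   6.4] t 36.5
-43.4 act -46.08 F [-16.2  -2.1   7.3] t 36.8
```

```bash
python3 - <<'E'
from push import *
x,y,z,w=json.load(open('st.json'))
for i in range(6):
    x-=.0003; z+=.00005 if fb(2)[2]>1 else 0
    servo_line(bed(x,y,z),v=.01); f=fb(4)
    print(f"{x*1e3:.1f} z{z*1e3:.2f} act {tobed(current_tcp_pos())[0]*1e3:.2f} F {f.round(1)} t {current_t():.1f}")
    if f[0]>-7: break
json.dump([x,y,z,w],open('st.json','w'))
snap("wrist","w9a")
gripper_to(.03); wait(.2); print("open",fb(),tobed(current_tcp_pos()),current_t()); snap("wrist","w9b")
E
python3 - <<'E'
import sys; sys.path.insert(0,'.')
import cv2
a=cv2.imread('pics/w9a.png')[60:360,190:450];b=cv2.imread('pics/w9b.png')[60:360,190:450]
cv2.imwrite('pics/w9.png',cv2.resize(cv2.hconcat([a,b]),None,fx=1.5,fy=1.5))
E
```

```text
-43.7 z23.50 act -46.08 F [-14.8  -1.8   5.8] t 37.1
-44.0 z23.55 act -46.08 F [-12.1  -1.6   4.1] t 37.4
-44.3 z23.60 act -46.09 F [-10.5  -1.3   2.3] t 37.7
-44.6 z23.65 act -46.08 F [-8.2 -1.1  0.8] t 38.0
-44.9 z23.65 act -46.06 F [-6.2 -1.1 -0.6] t 38.3
open [-0.24199126  0.01854838 -0.17357198] [-0.04481006 -0.00109688] 38.9
```

View pics/w9.png

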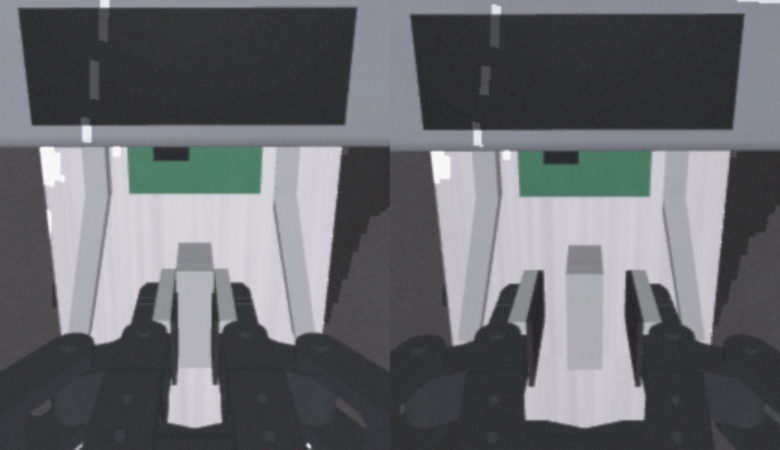

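```bash
python3 - <<'E'
from push import *
p=current_tcp_pos()
servo_line([p[0],p[1],.09],v=.08)
servo_line(bed(-.17,0,.16),v=.2)
print(current_t(),fb()); snap("wrist","wA")
goto([.36,-.30,.25],ori(4.3,-1)); print(current_t()); snap("top","topA"); snap("scene","sA")
crop("topA",270,100,350,245,4,"topAc"); crop("sA",280,170,400,290,5,"sAc")
E
python3 - <<'E'
import cv2
a=cv2.imread('pics/topAc.png');b=cv2.imread('pics/sAc.png')
a=cv2.copyMakeBorder(a,0,20,0,0,cv2.BORDER_CONSTANT);b=cv2.resize(b,None,fx=.78,fy=.78)
h=600;f=lambda i:cv2.resize(i,(int(i.shape[1]*h/i.shape[0]*.78),int(h*.78)))
cv2.imwrite('pics/A.png',cv2.hconcat([f(a),f(b)]))
E
```

```text
40.8 [ 0.23486333  0.15385321 -0.16877972]
42.175
```

View pics/A.png

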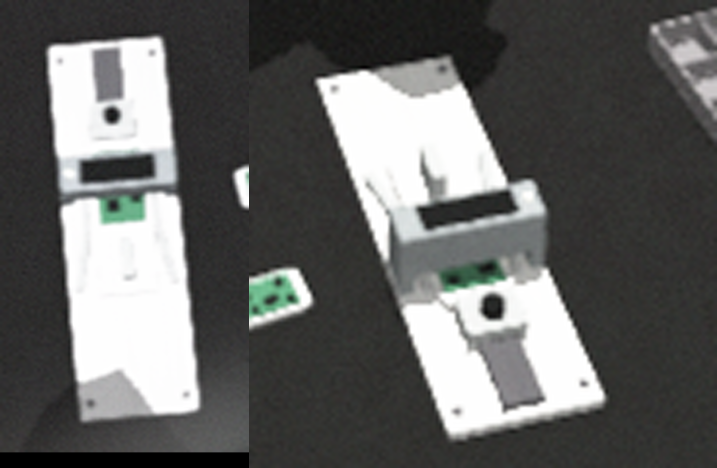

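View pics/wA.png

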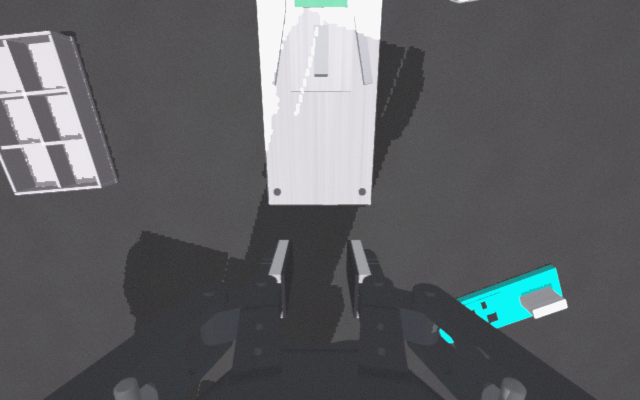

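View pics/sA.png

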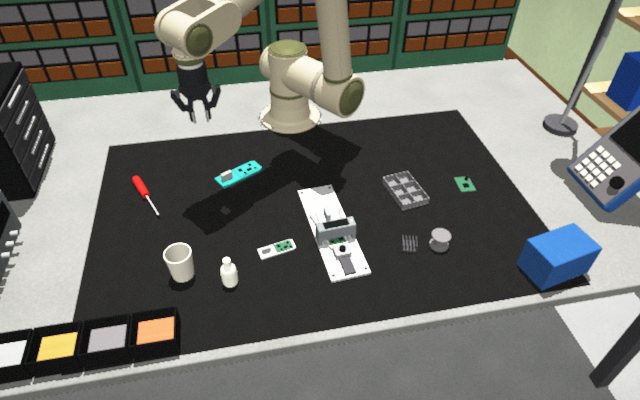

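The carrier sits in the lane under the head with its nose against the stop block and no brass visible. The tail line in the wrist view is at row 91 and the bystanders are in place. One numeric check on the tail edge, then I sign off.

Run:
```python
from h import *
c=load("wA")
for u in (292,350): print("tail corner bed xy mm",tobed(px(c,u,91,.018))*1e3)
for u in (311.,328.): print("rib back",tobed(px(c,u,75,.042))*1e3)
print(current_t(),fb(10)); sign_off()
```

```text
tail corner bed xy mm [-76.00596548  25.43613771]
tail corner bed xy mm [-76.05540689 -28.79328822]
rib back [-64.7861334    6.90968322]
rib back [-64.7986211   -7.41223311]
42.275 [-0.0764617  -0.32813172 -0.18254405]
the job is handed in; nothing more can be done
```

The carrier is fully home against the end stop with the spring pin pressed in, and I handed the job in at 42 s of the 72 s allowed.

I picked the large silver carrier by its rib and laid it flat and centred in the loading end. I regripped it and pushed it under the head in small steps, watching the force.

- **Shoe:** the push rose to about 8 N as the nose passed the shoe, close to the given range.
- **Stop:** I felt the pin at tool x ≈ -52.0 mm in the bed frame. After 5.9 mm of its 6 mm travel the face was solid: the tool stayed at -46.08 mm while the push rose to 16.2 N. I estimate about 8 N of that was on the stop, under the 12 N limit. I eased off before opening the fingers.
- **Final checks:** the tail edge measures -76.0 mm in the bed frame at both corners, so the carrier is square with its origin at about -1 mm, which matches the force contact. No brass shows in front of the stop block. The bystanders look unmoved, and the arm is clear and touching nothing.
- **Small disagreements:** the top camera put the lane centre about 2.5 mm to one side of where the wrist camera did. I used the wrist value, and the carrier went through the rails with no contact until the shoe. When I first laid the carrier down, the downward contact force reached about 10 N instead of the 2.5 N I was aiming for.

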